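# Find the hidden catch of a child-safe scissors chest and open its drawer

### The job

Open the drawer of the wooden chest. It is held by a hidden catch under the dark ribbed strip on top: feel along the strip with light pressure until a section gives way under the fingers, press that section down until the drawer springs out a little, then pull the drawer out nearly as far as it goes and let go. Do not lean hard on the chest, and leave the jar, mug and tumbler standing where they are.

Things in the scene. Friction and masses are not known exactly. Their poses are not given: they have to be found in the camera images.
- chest: light wooden chest, fixed, 150 mm deep (x) by 290 wide (y); origin: centre of its underside; x points from the drawer front to the rear, z up. A dark ribbed strip lies along y in a shallow trough in the top: centre x = +30 mm, 50 mm across, y -66 to +66 mm, surface level at z = 107 mm. Top in front of it and at its ends z = 110 mm; a rail behind it, x > +55 mm, rises to z = 115 mm
- catch (a joint): how far the hidden catch is pressed down: 0 (level with the strip) to 0.020 m (cushioned bottom). It gives way from about 2 to 4 N, with 250 N per metre more as it sinks; at about 0.009 m it frees the drawer. It springs back up when let go
- drawer (a joint): how far the drawer is out: 0 (shut and latched) to 0.12 m (end stop). When the catch is pressed, a spring pushes the drawer out to about 0.055 m and leaves it there; from there it slides on towards the chest's -x with about 1 to 4 N and stays where it is left
- front_top (a point): middle of the upper edge of the drawer front, moving with the drawer: dark wooden panel 14 mm thick (x), 290 mm wide, z = 5 to 109 mm, lying on the chest's -x face (its rear face at x = -75 mm when shut). Sprung out, it leaves a gap of about 55 mm to the chest's body, free from above down to z = 45 mm, where fingers can hook behind the panel
- strip_left (a point): end of the ribbed strip on the chest's +y side, on its centre line at surface level. One section of the strip, 36 mm long (along y) and as wide as the strip, looks like the rest but is the sprung catch; its centre lies anywhere from y = -38 to +38 mm of the chest, different every time. The rest is firm, on a felt bed (sinks 1 mm at 15 N)
- strip_right (a point): end of the ribbed strip on the chest's -y side, on its centre line at surface level. A fingertip that lies wholly within the catch's 36 mm presses it down into a recess between the firm rest of the strip on either side; one that rests partly on the firm strip cannot press it
- olive_jar: glass jar of olives with green lid, 70 mm across, 101 mm high, stands loose to the left of the chest; origin at the centre of its underside; leave alone
- mug: white mug with blue dots, 92 x 127 x 93 mm, stands loose to the right of the chest; origin at the centre of its underside; leave alone
- tumbler: pale green glass tumbler, 72 mm across, 85 mm high, stands loose in front and to the left; origin at the centre of its underside; leave alone

How it is judged:
On the way, in this order (a step that is already met when the one before it is completed fails the run):
1. the hidden catch is pressed down by more than 7 mm by the fingers (value of joint catch above 0.007 m and contact force between the fingers and chest above 0.5 N), for 0.05 s.
2. the drawer is out by more than 90 mm (value of joint drawer above 0.09 m), for 0.1 s.
At the end, for the whole second after the job is handed in: the drawer stands more than 90 mm out of its 120 mm and is at rest, and the catch has been let up again (less than 3 mm down) (value of joint drawer above 0.09 m and velocity of joint drawer between -0.01 and 0.01 m/s and value of joint catch below 0.003 m); the robot touches nothing.
It fails at once if the robot leans on the chest with more than 40 N (contact force between any of the fingers, the arm and chest above 40 N).
It fails at once if the jar, mug or tumbler is shifted by more than 30 mm or tipped (distance of any of olive_jar, mug, tumbler from where it was at the start of the episode above 0.03 m or angle between any of olive_jar, mug, tumbler's own z axis and vertical above 0.4 rad).
It also fails if it takes over 51 s, if anything falls off the work surface, if the arm or the gripper's body presses on something with over 40 N, if the wrist force passes 120 N, or if a joint passes its speed limit or range.

### The arm

A 7-joint arm with a two-finger parallel gripper is mounted at the origin on a cart in front of the work surface, level with it; the furniture and walls round the work are solid. World frame = base frame: x ahead of the robot, y to its left, z up, the work surface at z = 0. Lengths are in m, angles in rad, forces in N, time in s.
With the tool pointing down it reaches from about 0.4 to 0.85 m from the base axis. Payload 4.5 kg.
Tool frame: the origin (TCP) lies on the centre line of the jaws, within the pads' length; the fingertips stand 25 mm ahead of it and the grasp point (between the pads) lies 6 mm ahead of it; z points along the fingers, y is the line along which they close (so a half turn about z gives the same grasp; the last joint's range is limited). The gripper opens to 85 mm and grips with 20 to 120 N. Pads are 22 mm wide; open, the fingers measure 114 mm over their backs; the gripper's body (76 mm by 85 mm) begins 54 mm behind the grasp point. The pads swing forward as they close: fully open they stand 13 mm farther back than shut.
Start: joints at [-1.178, 0.689, -0.195, 1.565, 0.157, 0.902, -0.215], TCP at [0.219, 0.585, 0.256] pointing down, gripper open.
Joint ranges: [-3.01, 3.01], [-0.46, 2.08], [-1.47, 1.51], [0.13, 2.56], [-1, 4.14], [0.04, 2.09], [-2.66, 2.66]. Speed limits (rad/s): [2.57, 2.57, 3.14, 3.14, 3.14, 3.14, 3.14].

### API

Orientations are given as a unit quaternion [x, y, z, w].
In Python, from workcell import env, vision, workorder gives the robot as it stands. The module is installed in compiled form; this text tells all that it offers.
- The arm moves only by the tool play_rows, never from a script. Its argument "steps" is a list of rows, each a list of 2 entries, a list of its own where there are three numbers: the shift along the tool's x, y, z in cm, then the turn, a rotation vector about the tool's x, y, z in degrees. In form: [[[dx, dy, dz], [wx, wy, wz]], ...]. A call has 1 to 10 rows; each row is the pose to reach, as a shift and turn from the pose commanded when the call began, along the tool's axes at that moment; what a row does not reach only later rows make up. A row lasts 1/12 s, in which the tool goes at most 41.7 mm and 7.16 degrees, less where a joint would pass 70% of its speed; a pose out of reach is approached as far as the arm can. A call with a gripper value outside its range is refused whole. "grip" is the closure, from 0 (fully open) to 1 (shut), set as the call begins (left out, the last holds). The fingers move at their own pace and stop on an object; "force" is the grip in N (left out, the last holds). Time passes only in rows, so rows that repeat a pose let the fingers close. It gives the time, the measured TCP pose, the force, the opening and the grip force at its end, in the units of the state.
- env.sense(): the state, without advancing time (a new reading comes with each control period).
- vision.grab_frame(name): name is "side" or "top"; returns (picture, depth): 384x512x3 uint8, blue, green, red; 384x512 float32, m along the optical axis (not along the pixel's ray), 0 where there is no reading.
- vision.camera_model(name): a dict with "fx", "fy", "cx", "cy" (pixels), "xyz" and "attitude" of the camera in the world. Camera axes: x right, y down, z forward; pixel columns grow to the right and rows downward; lengths in m; the calibration is good to about 2 mm. A picture is of the moment at which its call begins. camera_model takes no time and is no camera call.
- workorder.sign_off(): hands the job in; it is judged then, once.
The state is a dict: "clock": time; "joint_pos": joint angles; "qd": joint speeds; "joint_torque": joint torques, N m; "tcp_pos": TCP position; "eef_rot": TCP orientation; "wrist_force": force on the tool from outside, world axes, zero at the start; "moment": the same for the moment, N m; "width": finger opening in m; "grasp_force": force on a finger pad.
Only numpy, scipy, OpenCV 4.12 (cv2) and the standard library are available. Lean on these libraries where they do the work, as an engineer would, in place of code of your own. Each camera call takes 0.05 s, during which the arm holds its last target. There are 200 camera calls.

## Working session

There is one attempt and no reset: what is moved stays moved. The work goes in short steps, Python scripts to look and compute and a tool call to move; the robot and the scene stay as the last step left them, time stands still between calls to the robot, and variables do not carry over. Pictures are saved under pics/ and viewed, at most 10 in all, crops included, and the job is handed in when it is done.

Besides the shell and the picture viewer there is one more tool, called by a JSON object that holds its "op" and its "data", one argument or row to a line. play_rows: Moves the arm, as the interface text tells. Its arguments: {"type":"object","properties":{"steps":{"type":"array"},"grip":{"type":"number"},"force":{"type":"number"}},"required":["steps"]}

```bash
mkdir -p pics; cat > h.py <<'E'
import numpy as np, cv2
from scipy.spatial.transform import Rotation as R
from workcell import env, vision, workorder
def cam(n):
    m=vision.camera_model(n); a=np.array(m["attitude"],float)
    Rm=a if a.shape==(3,3) else R.from_quat(a).as_matrix()
    return m,Rm,np.array(m["xyz"])
def cloud(n,depth):
    m,Rm,t=cam(n); v,u=np.mgrid[:384,:512]
    P=np.stack([(u-m["cx"])/m["fx"]*depth,(v-m["cy"])/m["fy"]*depth,depth],-1)@Rm.T+t
    P[depth==0]=np.nan
    return P
E
python3 - <<'E'
from h import *
ims=[]
for n in("side","top"):
    i,d=vision.grab_frame(n); np.savez(f"pics/{n}.npz",i=i,d=d); cv2.imwrite(f"pics/{n}0.png",i); print(vision.camera_model(n))
print(env.sense())
E
```

```text
{'fx': 380.59710817970137, 'fy': 380.59710817970137, 'cx': 252.74279685633692, 'cy': 181.633377666775, 'xyz': array([0.82264917, 0.57965514, 1.0858294 ]), 'attitude': array([ 0.20645075,  0.93385078, -0.28607903, -0.05881834])}
{'fx': 434.9367959100539, 'fy': 434.9367959100539, 'cx': 247.9453307598351, 'cy': 187.34617115406104, 'xyz': array([-0.24270061, -0.04301391,  1.50226619]), 'attitude': array([ 0.69752729, -0.67047144,  0.17477679, -0.18269318])}
{'clock': 0.1, 'joint_pos': array([-1.1782133 ,  0.68994335, -0.1945399 ,  1.56621999,  0.15728292,
        0.90249066, -0.21508878]), 'qd': array([-0.00162717, -0.00123452,  0.00025673, -0.00231837,  0.00017537,
        0.00079568,  0.00082205]), 'joint_torque': array([-3.88389322e-03, -5.40602016e+01, -1.27150062e+00, -1.58986187e+01,
        9.46554355e-03,  4.34139976e-03,  1.93645565e-05]), 'tcp_pos': array([0.21929643, 0.58469523, 0.25554306]), 'eef_rot': array([ 1.78386657e-01,  9.83960112e-01, -8.29107832e-04, -1.04789047e-04]), 'wrist_force': array([-0.21676084, -0.08425207,  0.49284138]), 'moment': array([-0.0094268 , -0.03129404, -0.01244512]), 'grasp_force': 0.0, 'width': 0.08533370246566017}
```

View pics/top0.png

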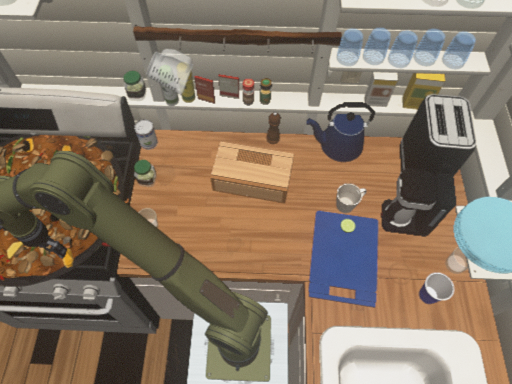

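View pics/side0.png

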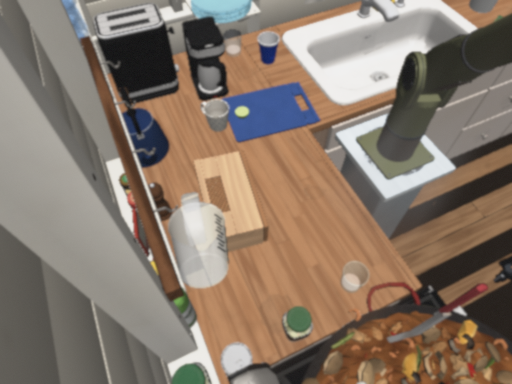

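The top view shows the chest at about columns 211–293, rows 145–200, with its strip near (258,156). The jar is at (144,172), the tumbler at (148,216) and the mug at (349,196). Next I'll fit the chest's top face and the strip.

```bash
python3 - <<'E'
from h import *
for n,box in(("top",(205,135,300,205)),("side",(180,140,280,260))):
    f=np.load(f"pics/{n}.npz"); i,d=f["i"],f["d"]; P=cloud(n,d)
    x0,y0,x1,y1=box; b=np.zeros(d.shape,bool); b[y0:y1,x0:x1]=1
    z=P[...,2]; m=b&(z>.10)&(z<.123)&(P[...,0]>.4)&(P[...,0]<.9)&(abs(P[...,1])<.35)
    print(n,m.sum(),np.nanmedian(z[m]))
    r=cv2.minAreaRect((P[m][:,:2]*1000).astype(np.float32)); print("top face",r,cv2.boxPoints(r).round())
    g=i.max(2); k=m&(g<np.median(g[m])*.72)
    # strip: interior component
    nn,l,s,c=cv2.connectedComponentsWithStats(k.astype(np.uint8))
    for j in range(1,nn):
        if s[j,4]>30:
            q=P[l==j]; r=cv2.minAreaRect((q[:,:2]*1000).astype(np.float32)); print("dark",s[j],r,np.median(q[:,2]))
    m_,Rm,t=cam(n); print(Rm[:,2])
i=cv2.imread("pics/top0.png")[135:210,200:305]; j=cv2.imread("pics/side0.png")[140:260,160:290]
cv2.imwrite("pics/c.png",np.hstack([cv2.resize(i,(420,300),interpolation=2),cv2.resize(j,(325,300),interpolation=2)]))
E
```

```text
top 2960 0.1104658972353949
top face ((632.8912963867188, -19.966461181640625), (291.4036865234375, 172.562255859375), 80.9157943725586) [[ 525. -150.]
 [ 695. -177.]
 [ 741.  110.]
 [ 571.  138.]]
dark [239 149  33  15 132] ((675.3589477539062, -27.882583618164062), (126.10538482666016, 46.839115142822266), 80.49883270263672) 0.10763103463070389
dark [210 178  39   8  52] ((563.4719848632812, 61.31220245361328), (144.30194091796875, 6.2482147216796875), 80.79985046386719) 0.10426848544854606
[ 0.48880428  0.02050127 -0.87215255]
side 3862 0.10909213261368217
top face ((635.2512817382812, -21.366256713867188), (294.0223693847656, 165.51156616210938), 80.88336181640625) [[ 530. -153.]
 [ 694. -180.]
 [ 740.  111.]
 [ 577.  137.]]
dark [207 177  22  34 312] ((671.5807495117188, -29.390724182128906), (123.48268127441406, 44.56618118286133), 80.39417266845703) 0.10559108252995175
[-0.22797757 -0.51002407 -0.82939838]
```

View pics/c.png

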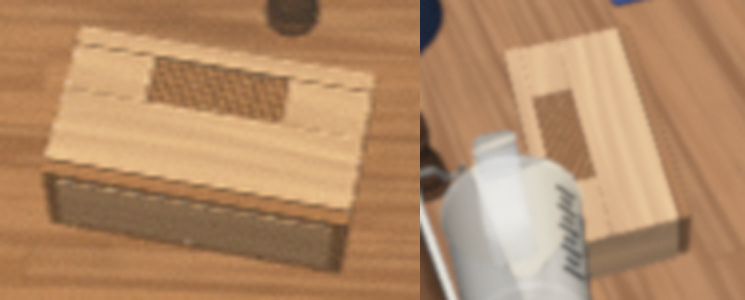

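The crop shows the strip fully visible and the chest turned about -9.2°. The two views agree on the strip centre to within 4 mm, near (0.673, -0.028). I'll work out the moves in tool axes.

```bash
cat >> h.py <<'E'
a=np.radians(-9.2); XC=np.array([np.cos(a),np.sin(a),0]); YC=np.array([-XC[1],XC[0],0]); Z=np.array([0,0,1.])
O=np.array([.673,-.028,0])-.030*XC
RT=np.stack([YC,XC,-Z],1)   # tool x=chest y, tool y=chest x, z down
def plan(x,y,ztip):
    s=env.sense(); R0=R.from_quat(s["eef_rot"]); p=np.array(s["tcp_pos"])
    T=O+x*XC+y*YC+(ztip+.025)*Z
    print("shift cm",(R0.inv().apply(T-p)*100).round(2),"turn deg",np.degrees((R0.inv()*R.from_matrix(RT)).as_rotvec()).round(2))
    q=p-O; print("now chest mm",(q@XC*1e3).round(1),(q@YC*1e3).round(1),"tip z",((p[2]-.025)*1e3).round(1),"F",np.round(s["wrist_force"],2),"t",s["clock"])
E
python3 -c "
from h import *
plan(.03,0,.2)"
```

```text
shift cm [-63.99 -41.44   3.13] turn deg [-8.000e-02  7.000e-02  7.865e+01]
now chest mm -515.8 532.3 tip z 230.5 F [-0.22 -0.08  0.49] t 0.1
```

{"op": "play_rows", "data": {
  "steps": [
    [[-64, -41.4, 2], [0, 0, 78.6]],
    [[-64, -41.4, 2], [0, 0, 78.6]],
    [[-64, -41.4, 2], [0, 0, 78.6]],
    [[-64, -41.4, 2], [0, 0, 78.6]],
    [[-64, -41.4, 2], [0, 0, 78.6]],
    [[-64, -41.4, 2], [0, 0, 78.6]],
    [[-64, -41.4, 2], [0, 0, 78.6]],
    [[-64, -41.4, 2], [0, 0, 78.6]],
    [[-64, -41.4, 2], [0, 0, 78.6]],
    [[-64, -41.4, 2], [0, 0, 78.6]]
  ],
  "grip": 1,
  "force": 30
}}

```text
clock: 0.93
tcp_pos: [0.4681, 0.2488, 0.2452]
eef_rot: [0.722, 0.691, -0.0, -0.0]
wrist_force: [0.3, 0.4, -0.0]
width: -0.0003
grasp_force: 0.0
```

```bash
python3 -c "
from h import *
plan(.03,0,.2)"
```

```text
shift cm [-26.75  21.68   2.01] turn deg [-0.03  0.01  6.69]
now chest mm -216.5 240.5 tip z 220.2 F [ 0.27  0.36 -0.03] t 0.9333
```

{"op": "play_rows", "data": {
  "steps": [
    [[-26.7, 21.7, 5], [0, 0, 6.7]],
    [[-26.7, 21.7, 5], [0, 0, 6.7]],
    [[-26.7, 21.7, 5], [0, 0, 6.7]],
    [[-26.7, 21.7, 5], [0, 0, 6.7]],
    [[-26.7, 21.7, 5], [0, 0, 6.7]],
    [[-26.7, 21.7, 5], [0, 0, 6.7]],
    [[-26.7, 21.7, 5], [0, 0, 6.7]],
    [[-26.7, 21.7, 5], [0, 0, 6.7]],
    [[-26.7, 21.7, 5], [0, 0, 6.7]],
    [[-26.7, 21.7, 5], [0, 0, 6.7]]
  ]
}}

```text
clock: 1.77
tcp_pos: [0.6754, -0.0312, 0.1939]
eef_rot: [0.762, 0.647, -0.001, 0.002]
wrist_force: [-0.1, -0.9, 0.8]
width: -0.0002
grasp_force: 0.0
```

```bash
python3 -c "
from h import *
plan(.03,-.036,.115)
i,d=vision.grab_frame('side'); cv2.imwrite('pics/s1.png',cv2.resize(i[60:300,120:440],(800,600)))"
```

```text
shift cm [-3.3  -0.28  5.41] turn deg [ 0.04  0.24 -0.11]
now chest mm 32.8 -2.8 tip z 168.9 F [-0.07 -0.87  0.75] t 1.7667
```

View pics/s1.png

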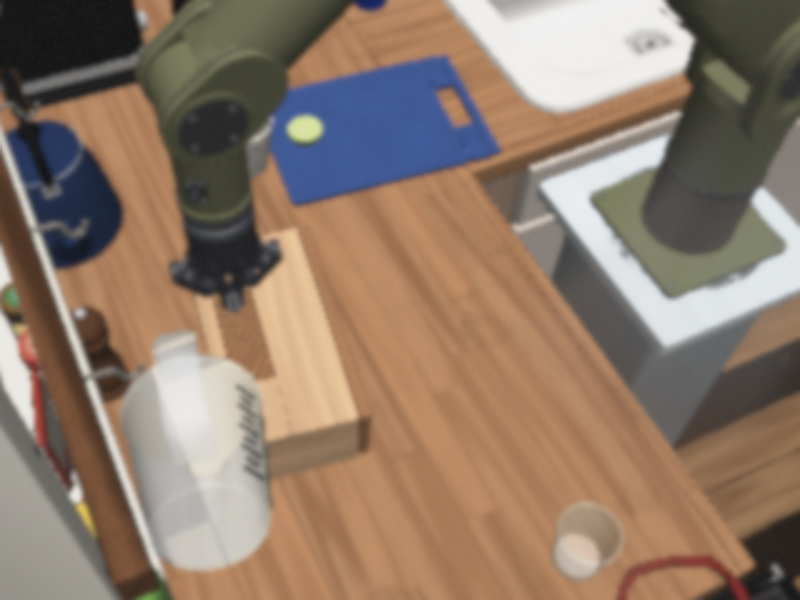

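The picture shows the closed fingertips, at about crop pixel (233,300), just above the strip. I'll move to y = -36 mm and descend.

{"op": "play_rows", "data": {
  "steps": [
    [[-3.3, -0.28, 3], [0, 0.2, 0]],
    [[-3.3, -0.28, 5], [0, 0.2, 0]],
    [[-3.3, -0.28, 5.6], [0, 0.2, 0]],
    [[-3.3, -0.28, 5.7], [0, 0.2, 0]],
    [[-3.3, -0.28, 5.7], [0, 0.2, 0]],
    [[-3.3, -0.28, 5.7], [0, 0.2, 0]],
    [[-3.3, -0.28, 5.7], [0, 0.2, 0]]
  ]
}}

```text
clock: 2.4
tcp_pos: [0.6675, -0.055, 0.1399]
eef_rot: [0.759, 0.651, 0.003, -0.001]
wrist_force: [-0.4, -0.2, 0.3]
width: -0.0003
grasp_force: 0.0
```

```bash
python3 -c "
from h import *
plan(.03,-.036,.107)"
```

```text
shift cm [-0.86  0.1   0.79] turn deg [ 0.15 -0.27  0.44]
now chest mm 28.9 -27.5 tip z 114.9 F [-0.43 -0.25  0.34] t 2.4
```

{"op": "play_rows", "data": {
  "steps": [
    [[-0.9, 0.1, 0.4], [0, 0, 0.4]],
    [[-0.9, 0.1, 0.6], [0, 0, 0.4]],
    [[-0.9, 0.1, 0.7], [0, 0, 0.4]],
    [[-0.9, 0.1, 0.7], [0, 0, 0.4]],
    [[-0.9, 0.1, 0.7], [0, 0, 0.4]]
  ]
}}

```text
clock: 2.82
tcp_pos: [0.666, -0.0674, 0.1319]
eef_rot: [0.762, 0.647, 0.001, -0.0]
wrist_force: [-0.6, -2.4, 3.7]
width: 0.0
grasp_force: 1.9
```

```bash
python3 -c "
from h import *
plan(.03,-.036,.107)"
```

```text
shift cm [ 0.4   0.06 -0.01] turn deg [ 0.05 -0.1  -0.15]
now chest mm 29.4 -40.0 tip z 106.9 F [-0.61 -2.43  3.7 ] t 2.8167
```

{"op": "play_rows", "data": {
  "steps": [
    [[0, 0, 0.05], [0, 0, 0]],
    [[0, 0, 0.1], [0, 0, 0]],
    [[0, 0, 0.1], [0, 0, 0]]
  ]
}}

```text
clock: 3.07
tcp_pos: [0.666, -0.0673, 0.1315]
eef_rot: [0.762, 0.647, 0.001, -0.0]
wrist_force: [-2.3, -3.4, 9.0]
width: 0.0002
grasp_force: 4.4
```

{"op": "play_rows", "data": {
  "steps": [
    [[0, 0, 0.05], [0, 0, 0]],
    [[0, 0, 0.1], [0, 0, 0]],
    [[0, 0, 0.1], [0, 0, 0]]
  ]
}}

```text
clock: 3.32
tcp_pos: [0.6661, -0.0673, 0.1313]
eef_rot: [0.762, 0.647, 0.001, -0.0]
wrist_force: [-4.4, -2.2, 13.4]
width: 0.0002
grasp_force: 6.5
```

At y = -40 the strip is firm. I'll hop along it.

{"op": "play_rows", "data": {
  "steps": [
    [[0, 0, -0.5], [0, 0, 0]],
    [[0.7, 0, -0.6], [0, 0, 0]],
    [[1.3, 0, -0.6], [0, 0, 0]],
    [[1.3, 0, -0.5], [0, 0, 0]],
    [[1.3, 0, -0.3], [0, 0, 0]],
    [[1.3, 0, -0.1], [0, 0, 0]],
    [[1.3, 0, 0], [0, 0, 0]],
    [[1.3, 0, 0], [0, 0, 0]]
  ]
}}

```text
clock: 3.98
tcp_pos: [0.668, -0.0521, 0.129]
eef_rot: [0.762, 0.648, 0.002, -0.002]
wrist_force: [-0.1, 3.0, -0.5]
width: 0.0
grasp_force: 1.6
```

{"op": "play_rows", "data": {
  "steps": [
    [[0, 0, -0.5], [0, 0, 0]],
    [[0.7, 0, -0.6], [0, 0, 0]],
    [[1.2, 0, -0.6], [0, 0, 0]],
    [[1.2, 0, -0.5], [0, 0, 0]],
    [[1.2, 0, -0.3], [0, 0, 0]],
    [[1.2, 0, -0.1], [0, 0, 0]],
    [[1.2, 0, 0], [0, 0, 0]],
    [[1.2, 0, 0], [0, 0, 0]]
  ]
}}

```text
clock: 4.65
tcp_pos: [0.6697, -0.0414, 0.129]
eef_rot: [0.762, 0.647, 0.001, -0.001]
wrist_force: [-0.2, -0.9, 1.0]
width: 0.0003
grasp_force: 0.0
```

{"op": "play_rows", "data": {
  "steps": [
    [[0, 0, -0.5], [0, 0, 0]],
    [[0.7, 0, -0.6], [0, 0, 0]],
    [[1.2, 0, -0.6], [0, 0, 0]],
    [[1.2, 0, -0.5], [0, 0, 0]],
    [[1.2, 0, -0.3], [0, 0, 0]],
    [[1.2, 0, -0.1], [0, 0, 0]],
    [[1.2, 0, 0], [0, 0, 0]],
    [[1.2, 0, 0], [0, 0, 0]]
  ]
}}

```text
clock: 5.32
tcp_pos: [0.6722, -0.0283, 0.1311]
eef_rot: [0.762, 0.648, 0.002, -0.001]
wrist_force: [-3.4, 2.2, 11.9]
width: -0.0001
grasp_force: 5.9
```

```bash
python3 -c "
from h import *
plan(.03,-.0,.107)"
```

```text
shift cm [ 0.04  0.08 -0.09] turn deg [ 0.03 -0.29 -0.06]
now chest mm 29.2 -0.4 tip z 106.1 F [-3.38  2.21 11.9 ] t 5.3167
```

The catch gave way at y = -25 and -13.5 mm and was firm at -0.4 and -40, so its centre is near -19 mm. I'll press there.

{"op": "play_rows", "data": {
  "steps": [
    [[0, 0, -0.5], [0, 0, 0]],
    [[-0.9, 0.1, -0.7], [0, 0, 0]],
    [[-1.9, 0.1, -0.7], [0, 0, 0]],
    [[-1.9, 0.1, -0.6], [0, 0, 0]],
    [[-1.9, 0.1, -0.4], [0, 0, 0]],
    [[-1.9, 0.1, 0], [0, 0, 0]],
    [[-1.9, 0.1, 0.3], [0, 0, 0]],
    [[-1.9, 0.1, 0.5], [0, 0, 0]],
    [[-1.9, 0.1, 0.5], [0, 0, 0]]
  ]
}}

```text
clock: 6.07
tcp_pos: [0.6698, -0.0483, 0.124]
eef_rot: [0.762, 0.648, 0.001, -0.001]
wrist_force: [-0.4, -0.7, 1.5]
width: 0.0002
grasp_force: 0.7
```

```bash
python3 -c "
from h import *
plan(.03,-.019,.107)"
```

```text
shift cm [ 0.16 -0.01 -0.8 ] turn deg [-0.01 -0.17 -0.08]
now chest mm 30.1 -20.6 tip z 99.0 F [-0.36 -0.71  1.51] t 6.0667
```

{"op": "play_rows", "data": {
  "steps": [
    [[0.1, 0, 0.2], [0, 0, 0]],
    [[0.1, 0, 0.4], [0, 0, 0]],
    [[0.1, 0, 0.5], [0, 0, 0]],
    [[0.1, 0, 0.5], [0, 0, 0]],
    [[0.1, 0, 0.5], [0, 0, 0]]
  ]
}}

```text
clock: 6.48
tcp_pos: [0.6701, -0.0474, 0.1195]
eef_rot: [0.762, 0.648, 0.001, -0.001]
wrist_force: [-1.0, -2.5, 4.0]
width: 0.0002
grasp_force: 2.0
```

```bash
python3 - <<'E'
from h import *
plan(-.102,0,.16)
i,d=vision.grab_frame('side'); P=cloud('side',d); q=(P-O); x=q@XC; y=q@YC
m=(abs(y)<.13)&(x<-.06)&(x>-.25)&(P[...,2]>.095)&(P[...,2]<.12)
print(m.sum(),np.percentile(x[m]*1e3,[1,5,25,50,75,95]).round())
cv2.imwrite('pics/s2.png',cv2.resize(i[100:300,140:400],(780,600)))
E
```

```text
shift cm [  1.96 -13.23  -6.55] turn deg [ 0.02 -0.18 -0.08]
now chest mm 30.3 -19.6 tip z 94.5 F [-0.98 -2.5   3.97] t 6.4833
708 [-129. -127. -120. -114.  -67.  -62.]
```

View pics/s2.png

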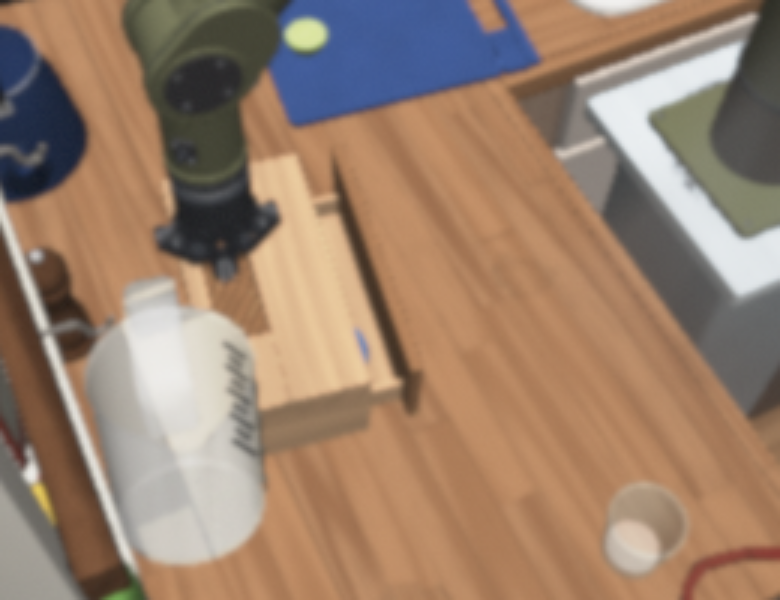

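The drawer has sprung out: the dark panel runs through about crop (375,290) and there is an open gap behind it. I'll lift and move over the gap.

{"op": "play_rows", "data": {
  "steps": [
    [[0, 0, -3], [0, 0, 0]],
    [[0, 0, -6], [0, 0, 0]],
    [[1, -6, -6.5], [0, 0, 0]],
    [[2, -10, -6.5], [0, 0, 0]],
    [[2, -13.2, -6.5], [0, 0, 0]],
    [[2, -13.2, -6.5], [0, 0, 0]],
    [[2, -13.2, -6.5], [0, 0, 0]],
    [[2, -13.2, -6.5], [0, 0, 0]]
  ]
}}

```text
clock: 7.2
tcp_pos: [0.5428, -0.0047, 0.1845]
eef_rot: [0.761, 0.648, 0.002, -0.002]
wrist_force: [-0.2, -0.5, 0.3]
width: -0.0
grasp_force: 0.0
```

```bash
python3 - <<'E'
from h import *
plan(-.102,0,.075)
i,d=vision.grab_frame('side'); P=cloud('side',d); q=(P-O); x=q@XC; y=q@YC
for lo,hi in((-.13,-.05),(.05,.13)):
  m=(y>lo)&(y<hi)&(x<-.05)&(x>-.25)&(P[...,2]>.098)&(P[...,2]<.116)
  print(m.sum(),np.histogram(x[m]*1e3,bins=np.arange(-160,-40,6)))
cv2.imwrite('pics/s3.png',cv2.resize(i[100:300,140:400],(780,600)))
E
```

```text
shift cm [-0.26  0.03  8.45] turn deg [-0.01 -0.29  0.02]
now chest mm -102.3 2.2 tip z 159.5 F [-0.2  -0.51  0.28] t 7.2
106 (array([ 0,  0,  2,  3,  0,  0,  0,  0,  0,  0,  0,  0,  0,  0, 12, 16, 24,
       38, 11]), array([-160, -154, -148, -142, -136, -130, -124, -118, -112, -106, -100,
        -94,  -88,  -82,  -76,  -70,  -64,  -58,  -52,  -46]))
321 (array([ 0,  0, 20, 47, 53,  0,  0,  0,  0,  0,  0,  0,  0,  1, 39, 48, 48,
       49, 16]), array([-160, -154, -148, -142, -136, -130, -124, -118, -112, -106, -100,
        -94,  -88,  -82,  -76,  -70,  -64,  -58,  -52,  -46]))
```

View pics/s3.png

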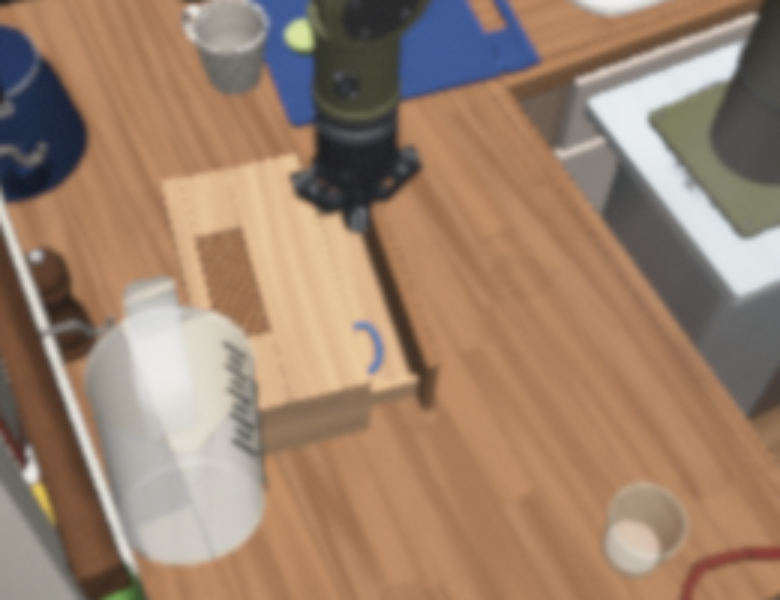

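The panel's rear face is at about x = -130 mm and the chest's front at -76 mm. The fingers are centred between them, so I'll go down into the gap.

{"op": "play_rows", "data": {
  "steps": [
    [[-0.2, 0, 2], [0, 0, 0]],
    [[-0.2, 0, 4], [0, 0, 0]],
    [[-0.2, 0, 6], [0, 0, 0]],
    [[-0.2, 0, 7.5], [0, 0, 0]],
    [[-0.2, 0, 8], [0, 0, 0]],
    [[-0.2, 0, 8], [0, 0, 0]],
    [[-0.2, 0, 8], [0, 0, 0]]
  ]
}}

```text
clock: 7.83
tcp_pos: [0.5436, -0.008, 0.1045]
eef_rot: [0.762, 0.647, 0.002, -0.001]
wrist_force: [0.6, 0.4, -0.5]
width: -0.0001
grasp_force: 0.0
```

{"op": "play_rows", "data": {
  "steps": [
    [[0, -0.5, 0], [0, 0, 0]],
    [[0, -1, 0], [0, 0, 0]],
    [[0, -1.4, 0], [0, 0, 0]],
    [[0, -1.8, 0], [0, 0, 0]],
    [[0, -2.2, 0], [0, 0, 0]],
    [[0, -2.6, 0], [0, 0, 0]],
    [[0, -3, 0], [0, 0, 0]],
    [[0, -3.4, 0], [0, 0, 0]]
  ]
}}

```text
clock: 8.5
tcp_pos: [0.5092, -0.0024, 0.1047]
eef_rot: [0.762, 0.648, 0.002, -0.001]
wrist_force: [2.3, -0.4, 1.1]
width: -0.0001
grasp_force: 0.9
```

```bash
python3 -c "
from h import *
plan(-.171,0,.075)"
```

```text
shift cm [ 0.08 -3.52  0.47] turn deg [ 0.07 -0.22 -0.08]
now chest mm -135.8 -0.9 tip z 79.7 F [ 2.29 -0.43  1.11] t 8.5
```

{"op": "play_rows", "data": {
  "steps": [
    [[0, -0.4, 0], [0, 0, 0]],
    [[0, -0.9, 0], [0, 0, 0]],
    [[0, -1.4, 0], [0, 0, 0]],
    [[0, -1.9, 0], [0, 0, 0]],
    [[0, -2.3, 0], [0, 0, 0]],
    [[0, -2.7, 0], [0, 0, 0]],
    [[0, -3, 0], [0, 0, 0]],
    [[0, -3.2, 0], [0, 0, 0]],
    [[0, -3.3, 0], [0, 0, 0]],
    [[0, -3.3, 0], [0, 0, 0]]
  ]
}}

```text
clock: 9.33
tcp_pos: [0.4757, 0.0029, 0.1043]
eef_rot: [0.762, 0.648, 0.001, -0.002]
wrist_force: [0.2, -0.1, -0.5]
width: -0.0
grasp_force: 0.0
```

```bash
cat > d.py <<'E'
from h import *
plan(-.171,0,.075)
i,d=vision.grab_frame('side'); P=cloud('side',d); q=(P-O); x=q@XC; y=q@YC
m=(y>.05)&(y<.13)&(x<-.08)&(x>-.25)&(P[...,2]>.098)&(P[...,2]<.116)
print(m.sum(),np.percentile(x[m]*1e3,[2,25,50,75,98]).round())
E
python3 d.py
```

```text
shift cm [ 0.1  -0.13  0.43] turn deg [-0.09 -0.19 -0.07]
now chest mm -169.7 -1.0 tip z 79.3 F [ 0.17 -0.06 -0.52] t 9.3333
120 [-195. -192. -188. -184. -182.]
```

The panel's rear is at about -182 mm, so the drawer is roughly 107 mm out. I'll back off, lift clear and check.

{"op": "play_rows", "data": {
  "steps": [
    [[0, 0.7, 0], [0, 0, 0]],
    [[0, 1.5, 0], [0, 0, 0]],
    [[0, 1.5, -2], [0, 0, 0]],
    [[0, 1.5, -5], [0, 0, 0]],
    [[0, 1.5, -8.5], [0, 0, 0]],
    [[0, 1.5, -12], [0, 0, 0]],
    [[0, 1.5, -15], [0, 0, 0]],
    [[0, 1.5, -15], [0, 0, 0]],
    [[0, 1.5, -15], [0, 0, 0]],
    [[0, 1.5, -15], [0, 0, 0]]
  ]
}}

```text
clock: 10.22
tcp_pos: [0.4913, -0.0001, 0.2542]
eef_rot: [0.762, 0.648, 0.001, -0.001]
wrist_force: [-0.0, -0.4, -0.6]
width: -0.0001
grasp_force: 0.0
```

```bash
python3 d.py; python3 -c "
from h import *
i,d=vision.grab_frame('side'); cv2.imwrite('pics/s4.png',i); print(env.sense()['qd'].round(3))"
```

```text
shift cm [ 0.1  -1.71 15.42] turn deg [-0.02 -0.2  -0.08]
now chest mm -153.9 -1.5 tip z 229.2 F [-0.01 -0.41 -0.62] t 10.2167
114 [-196. -191. -187. -184. -182.]
[-0.001  0.005  0.001  0.003 -0.    -0.001 -0.001]
```

View pics/s4.png

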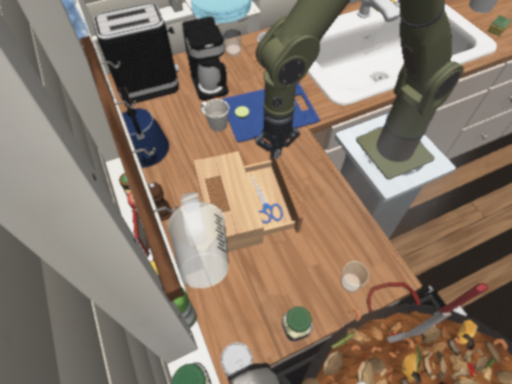

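The drawer stands open, with its panel at about (287,195) and scissors inside. The mug (215,115), tumbler (354,276) and jar (298,322) are where they started, and the arm is clear.

```bash
python3 -c "
from h import *
print(workorder.sign_off())"
```

```text
the job is handed in; nothing more can be done
None
```

The catch was found at about y = -19 mm and pressed down, the drawer was pulled out to about 107 mm and released, and the job is handed in; the sign-off gave no verdict, but the last picture showed the jar, mug and tumbler standing in place.

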